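# Refill the sloping ink box and shut its lid

## Robot

A 6-joint arm with a two-finger parallel gripper is mounted at the origin on the work surface. World frame = base frame: x ahead of the robot, y to its left, z up, the work surface at z = 0. Lengths are in m, angles in rad, forces in N, time in s.
With the tool pointing down it reaches from about 0.325 to 0.9 m from the base axis. Payload 6.1 kg.
Tool frame: the origin (TCP) lies midway between the tips of the shut fingers; the grasp point (between the pads) lies 19 mm behind it; z points along the fingers, y is the line along which they close (so a half turn about z gives the same grasp; the last joint's range is limited). The gripper opens to 87 mm and grips with 3 to 60 N. Pads are 19 mm wide; open, the fingers measure 117 mm over their backs; the gripper's body (75 mm by 190 mm) begins 51 mm behind the grasp point.
Start: joints at [1.128, 0.22, 1.526, -0, 1.395, -0.126], TCP at [0.195, 0.594, 0.223] pointing down, gripper open.
Joint ranges: [-2.98, 2.98], [-0.91, 2.08], [0.09, 2.57], [-1.24, 4.39], [0.2, 2.65], [-2.68, 2.68]. Speed limits (rad/s): [2.57, 2.57, 3.01, 3.14, 3.14, 3.14].

## Interface

Orientations are given as a rotation vector (axis times angle).
In Python, from plant import * gives the robot as it stands. The module is installed in compiled form; this text tells all that it offers.
- The arm moves only by the tool step_arm, never from a script. Its arguments are lists of equal length, an entry for each row: "delta_pos": the shift along the tool's x, y, z in units of 40 mm (1.0 is 40 mm), a list of three; "turn": the turn, a rotation vector about the tool's x, y, z in units of 8 degrees (1.0 is 8 degrees), a list of three; "gripper": the finger opening in mm, from 0 to 87. A call has exactly 10 rows; each row shifts and turns the commanded pose from where the row before left it, along the tool's axes as they then stand; what a row does not reach is not made up. A row lasts 1/10 s, in which the tool goes at most 50 mm and 8.59 degrees, less where a joint would pass 70% of its speed; a pose out of reach is approached as far as the arm can. A call is refused whole if a number of a shift passes 1 or a number of a turn 1, either way. A call with a gripper value outside its range is refused whole. The fingers move at their own pace and stop on an object; the grip force is fixed at half the most. Time passes only in rows, so rows that do not move let the fingers close, or fill a call up. It gives the time, the measured TCP pose, the force, the opening and the grip force at its end, in the units of the state.
- sense(): the state, without advancing time (a new reading comes with each control period).
- camera(name): name is "scene" or "top" or "wrist"; returns a dict with "img" (420x560x3 uint8, red, green, blue), "intrinsics" (3x3 intrinsics, pixels), "T" (4x4, takes a point from camera to world coordinates). Camera axes: x right, y up, looking along -z (the intrinsics and any distortion apply to the point x, -y, -z); pixel columns grow to the right and rows downward; lengths in m; the calibration is good to about 2 mm. A picture is of the moment at which its call begins. There is no depth.
- finish_job(): hands the job in; it is judged then, once.
The state is a dict: "clock": time; "qpos": joint angles; "joint_vel": joint speeds; "tau": joint torques, N m; "tool_pos": TCP position; "ee_rot": TCP orientation; "contact_force": force on the tool from outside, world axes, zero at the start; "wrist_torque": the same for the moment, N m; "opening": opening from 0.0 (shut) to 1.0 (fully open); "gripper_force": force on a finger pad.
Only numpy, scipy, OpenCV 4.12 (cv2) and the standard library are available. Lean on these libraries where they do the work, as an engineer would, in place of code of your own. Each camera call takes 0.05 s, during which the arm holds its last target. There are 200 camera calls.

## Task

Plug the loose square ink pot with the lime-green cap into the empty square well of the sloping ink box, cap outwards and fully home, then shut the red lid completely. Leave the purple jar, the white bowl and the marbling comb where they stand.

Things in the scene. Friction and masses are not known exactly. Their poses are not given: they have to be found in the camera images.
- pot: loose square ink pot, 40 x 40 mm and 46 mm tall, white below (26 mm) and lime-green cap above (20 mm), about 80 g, standing upright on the table, square so any quarter turn is alike; origin at the centre of its underside, z up through the cap
- easel: fixed plywood easel, 30 degree slope rising to the left as the robot sees it, board 160 mm up the slope x 250 mm (y), standing on the table under the ink box; origin on the table below the ink box's centre, x horizontal to the high side, z up
- inkbox: open aluminium box, 152 (x) x 248 (y) x 54 (z) mm, fixed on the easel, tilted 30 degrees so its mouth faces up and to the right as the robot sees it; origin: centre of its underside, 60 mm above the table; x up the slope to the hinge side, y along the hinge, z out of its mouth. A grey deck inside lies 26 mm above the underside, 28 mm below the rim; 6 mm walls
- well_floor (a point): floor centre of the empty well in the deck, axes as the ink box; well 43 x 43 mm, sides along x and y, 22 mm deep, mouth chamfered 3 mm. A seated pot's underside rests here, its top 24 mm proud of the deck, 4 mm under the shut lid. 85 mm to either side (y) a fixed pot (blue cap, orange cap), 40 mm square, 24 mm above the deck
- lid (a joint): opening angle of the red lid (rad): 0 shut on the rim, about 2.09 upright; it starts open between 1.95 and 2.35, ends at 2.45; stiff hinge that stays where it is left (about 2 to 3 N at the tab moves it)
- lid_hinge (a point): midpoint of the lid's hinge line on the box's upper rim, high side, axes those of the ink box; the lid turns about y here. The lid is a plate 152 mm (from the hinge to its free edge) x 248 mm x 8 mm; its inner face passes through the hinge line
- lid_tab (a point): middle of the outer face of the black tab at the lid's free edge, 164 mm from the hinge; the tab is 70 mm wide (y), 8 mm thick and reaches 177 mm from the hinge; axes of the lid: x from the free edge to the hinge, y along the hinge, z out of the outer face (the lid's top when shut)
- jar: closed purple jar with a black cap, 56 mm across, 68 mm tall, loose; origin at the centre of its underside; leave alone
- bowl: small white plastic bowl, 84 mm across, 35 mm tall, loose; origin at the centre of its underside; leave alone
- comb: marbling comb, wooden bar 200 x 28 x 14 mm along x with a row of steel teeth 35 mm long on its -y side, lying flat, loose; origin at the centre of the bar's underside; leave alone
Mind the look-alikes: they are no part of the job. What is shaped like the pot but pink is not meant.

How it is judged:
By the outcome, as a careful person would: the job done as asked, in the order asked, and still so for the second after the job is handed in, with the robot touching nothing.
It also fails if it takes over 64 s, if anything falls off the work surface, if the arm or the gripper's body presses on something with over 40 N, if the wrist force passes 120 N, or if a joint passes its speed limit or range.

## Working session

There is one attempt and no reset: what is moved stays moved. The work goes in short steps, Python scripts to look and compute and a tool call to move; the robot and the scene stay as the last step left them, time stands still between calls to the robot, and variables do not carry over. Pictures are saved under pics/ and viewed, at most 10 in all, crops included, and the job is handed in when it is done.

Besides the shell and the picture viewer there is one more tool, called after "Emit:" as name(argument=value, ...) on one line, values as JSON. step_arm: Moves the arm, as the interface text tells. Its arguments: {"type":"object","properties":{"delta_pos":{"type":"array"},"turn":{"type":"array"},"gripper":{"type":"array"}},"required":["delta_pos","turn","gripper"]}

```bash
mkdir -p pics; python3 - <<'E'
from plant import *
import cv2,numpy as np,json
for n in ["scene","top"]:
    c=camera(n); cv2.imwrite(f"pics/{n}0.png",c["img"][:,:,::-1])
    np.savez(f"{n}0.npz",**{k:np.array(v) for k,v in c.items()})
    print(n,np.round(c["intrinsics"],1).tolist(),np.round(c["T"],3).tolist(),[k for k in c])
s=sense();print({k:np.round(v,3).tolist() for k,v in s.items()})
E
```

```text
scene [[425.5, 0.0, 279.1], [0.0, 425.5, 209.8], [0.0, 0.0, 1.0]] [[0.558, -0.428, 0.711, 1.289], [0.83, 0.302, -0.47, -0.514], [-0.013, 0.852, 0.523, 0.684], [0.0, 0.0, 0.0, 1.0]] ['img', 'intrinsics', 'T']
top [[512.6, 0.0, 277.6], [0.0, 512.6, 209.0], [0.0, 0.0, 1.0]] [[-0.004, 0.993, -0.122, 0.391], [-1.0, -0.006, -0.011, -0.012], [-0.012, 0.122, 0.992, 1.314], [0.0, 0.0, 0.0, 1.0]] ['img', 'intrinsics', 'T']
{'clock': 0.1, 'qpos': [1.128, 0.221, 1.527, -0.0, 1.395, -0.126], 'joint_vel': [0.0, -0.002, -0.003, -0.001, 0.0, 0.001], 'tau': [0.001, -49.595, -38.852, 0.07, 0.052, -0.0], 'tool_pos': [0.194, 0.593, 0.222], 'ee_rot': [-0.495, -3.102, 0.003], 'contact_force': [0.88, -0.741, 0.043], 'wrist_torque': [0.01, 0.004, -0.038], 'gripper_force': 0.0, 'opening': 0.998}
```

View pics/scene0.png

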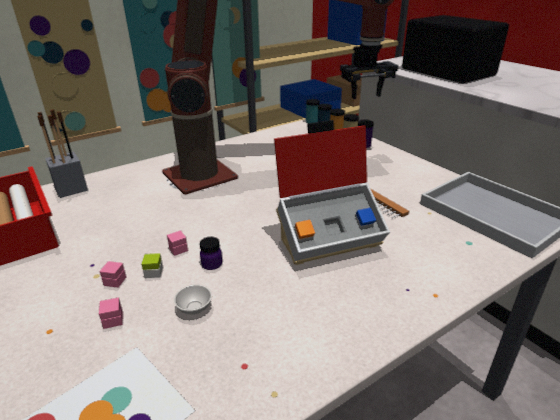

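View pics/top0.png

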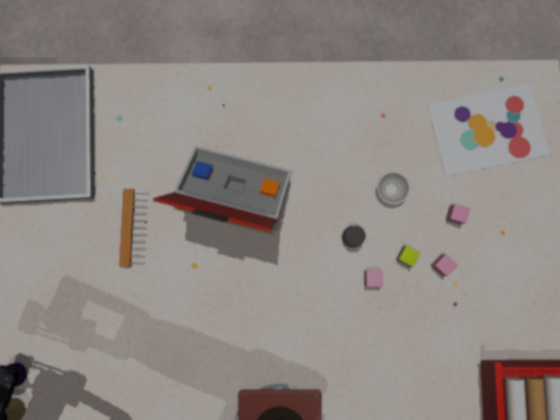

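The scene view shows the lime pot at (152,265), the box at (330,222) with orange (306,230) and blue (366,216) caps, and the empty well at (333,224). In the top view the pot is at (409,256), the box centre at (235,185), and the hinge side faces the robot, with the lid there. I'll measure next.

```bash
cat > h.py <<'E'
import cv2,numpy as np
from scipy.spatial.transform import Rotation as R
def ray(c,uv):
    K,T=np.array(c["intrinsics"]),np.array(c["T"])
    p=np.linalg.solve(K,[uv[0],uv[1],1.]); d=T[:3,:3]@(p*[1,-1,-1]); return T[:3,3],d/np.linalg.norm(d)
def plane(c,uv,z,n=(0,0,1)):   # intersect with n.p=z
    o,d=ray(c,uv); n=np.array(n,float); return o+d*(z-n@o)/(n@d)
def tri(*cu):
    A=np.zeros((3,3));b=np.zeros(3);rs=[ray(*x) for x in cu]
    for o,d in rs: P=np.eye(3)-np.outer(d,d);A+=P;b+=P@o
    p=np.linalg.solve(A,b); return p,max(np.linalg.norm((np.eye(3)-np.outer(d,d))@(p-o)) for o,d in rs)
def proj(c,p):
    K,T=np.array(c["intrinsics"]),np.array(c["T"]); q=T[:3,:3].T@(np.array(p)-T[:3,3]); q=K@(q*[1,-1,-1]); return q[:2]/q[2]
def blobs(img,lo,hi,amin=30):
    h=cv2.cvtColor(img,cv2.COLOR_RGB2HSV); m=cv2.inRange(h,lo,hi)
    cs,_=cv2.findContours(m,cv2.RETR_EXTERNAL,cv2.CHAIN_APPROX_NONE)
    return [c for c in sorted(cs,key=cv2.contourArea,reverse=True) if cv2.contourArea(c)>amin]
LIME=((28,120,60),(45,255,255));ORANGE=((8,180,120),(20,255,255));BLUE=((108,150,60),(122,255,255))
E
python3 - <<'E'
from h import *
S=dict(np.load("scene0.npz"));T=dict(np.load("top0.npz"))
for nm,k in [("lime",LIME),("or",ORANGE),("bl",BLUE)]:
    for n,c in [("scene",S),("top",T)]:
        for b in blobs(c["img"],*k)[:4]:
            r=cv2.minAreaRect(b);print(nm,n,np.round(r[0],1),np.round(r[1],1),round(r[2],1), np.round(plane(c,r[0],.046),3) if nm=="lime" else "")
a=cv2.resize(T["img"][130:280,140:310],None,fx=4.5,fy=4,interpolation=cv2.INTER_CUBIC)
a=cv2.resize(T["img"][135:245,145:305],None,fx=5,fy=5,interpolation=cv2.INTER_CUBIC)
cv2.imwrite("pics/a.png",a[:,:,::-1])
a=cv2.resize(S["img"][120:270,250:410],None,fx=4,fy=4,interpolation=cv2.INTER_CUBIC)
cv2.imwrite("pics/b.png",a[:,:,::-1])
E
```

```text
lime scene [151.  261.5] [15. 18.] 90.0 [ 0.443 -0.326  0.046]
lime top [408.6 255.8] [16.1 16.1] 26.6 [ 0.429 -0.32   0.046]
or scene [101.5 410. ] [18. 45.] 90.0 
or scene [304.5 228.1] [14.1 15.5] 76.0 
or top [269.4 187.1] [15.2 13.8] 15.3 
bl scene [310.8  89.4] [18.3 57.9] 79.1 
bl scene [365.6 216. ] [14.7 17.7] 78.7 
bl scene [333.9 103.6] [ 8.5 13.4] 81.9 
bl scene [357.1  38.5] [11.7  7.6] 71.6 
bl top [201.7 169.6] [15.5 13.9] 18.4
```

View pics/a.png

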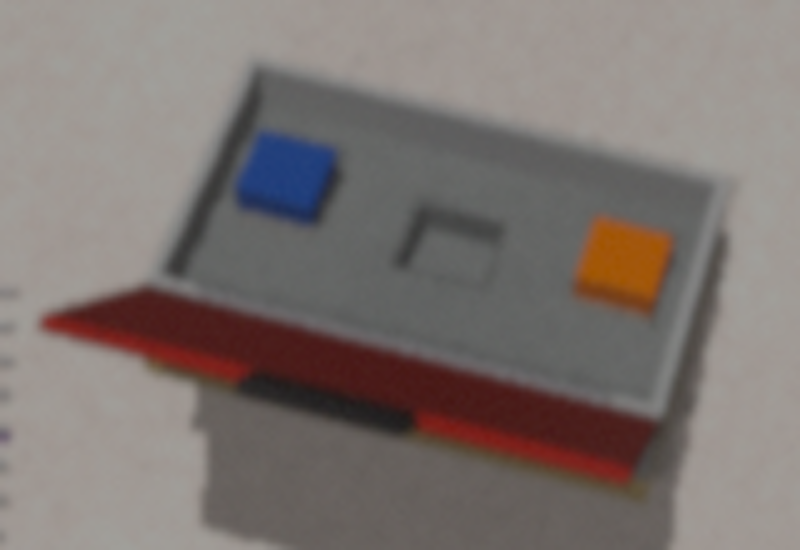

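View pics/b.png

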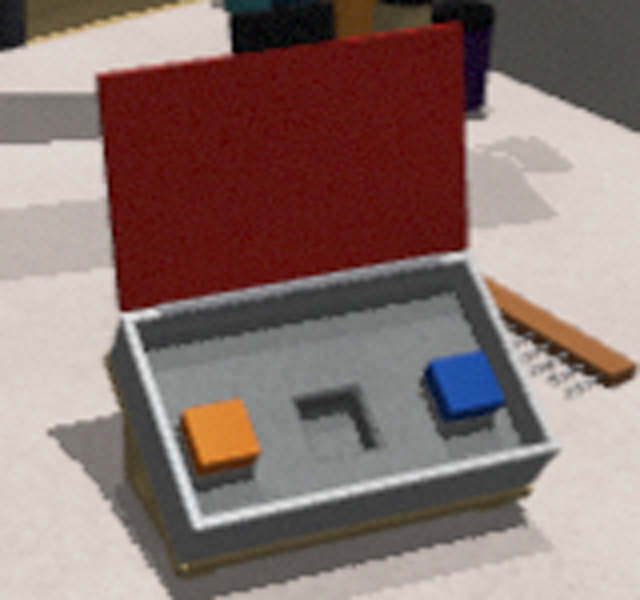

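The crops show the rim corners, the caps and the well mouth clearly. I'll fit the box pose (yaw, x, y; tilt and height known) to the rim corners in both views.

```bash
cat > m1.py <<'E'
from h import *
from scipy.optimize import least_squares
S=dict(np.load("scene0.npz"));T=dict(np.load("top0.npz"))
A=lambda u,v:np.array([145+(u+.5)/5-.5,135+(v+.5)/5-.5]); B=lambda u,v:np.array([250+(u+.5)/4-.5,120+(v+.5)/4-.5])
ct={(-1,1):A(256,62),(-1,-1):A(733,180),(1,-1):A(662,415),(1,1):A(157,284)}
cs={(-1,-1):B(198,525),(-1,1):B(558,452),(1,-1):B(122,316),(1,1):B(467,258)}
for k in ct: p,e=tri((T,ct[k]),(S,cs[k]));print(k,np.round(p,4),round(e,4))
def Rb(yaw): return (R.from_euler('z',yaw)*R.from_euler('y',-np.pi/6)).as_matrix()
def pt(v,l): return np.array([v[1],v[2],.060])+Rb(v[0])@np.array(l)
f=lambda v:np.concatenate([proj(c,pt(v,(.076*k[0],.124*k[1],.054)))-d[k] for c,d in((T,ct),(S,cs)) for k in d])
r=least_squares(f,[np.pi+.2,.45,.1]);print("box yaw",np.degrees(r.x[0]),r.x[1:],"rms px",np.sqrt(np.mean(r.fun**2)));print(np.round(r.fun.reshape(-1,2),1).tolist())
Rw=Rb(r.x[0]);o=np.array([*r.x[1:],.060])
def inbox(c,uv,h): n=Rw[:,2]; return Rw.T@(plane(c,uv,n@o+h,n)-o)
print("well top",[np.round(inbox(T,A(*u),.026)*1e3,1).tolist() for u in((415,206),(505,226),(495,286),(397,268))])
print("well scn",[np.round(inbox(S,B(*u),.026)*1e3,1).tolist() for u in((294,398),(358,384),(380,448),(312,462))])
print("blue top",np.round(inbox(T,A(290,167),.050)*1e3,1),np.round(inbox(S,B(470,384),.050)*1e3,1))
print("or top",np.round(inbox(T,A(628,253),.050)*1e3,1),np.round(inbox(S,B(220,433),.050)*1e3,1))
np.savez("box.npz",R=Rw,o=o)
E
python3 m1.py
```

```text
(-1, 1) [0.7022 0.2061 0.0655] 0.0013
(-1, -1) [ 0.6394 -0.031   0.0717] 0.0016
(1, -1) [0.5145 0.0021 0.1449] 0.0001
(1, 1) [0.5781 0.2372 0.141 ] 0.0011
box yaw 337.5988954705337 [0.62626897 0.09459141] rms px 31.68870489965152
[[-17.0, 44.9], [-19.2, 59.1], [15.8, -43.2], [18.6, -56.0], [-19.0, -32.3], [-21.2, -24.7], [11.1, 22.4], [25.0, 24.5]]
well top [[0.5, 25.7, 26.0], [8.4, -19.4, 26.0], [-23.1, -24.2, 26.0], [-33.8, 24.9, 26.0]]
well scn [[-250.8, 40.8, 26.0], [-321.5, 115.9, 26.0], [192.5, -36.2, 26.0], [216.3, -80.0, 26.0]]
blue top [ 5.  84.8 50. ] [148.5  33.2  50. ]
or top [ 28.6 -82.6  50. ] [ 258.6 -134.8   50. ]
```

```bash
sed -i 's/\.124\*k\[1\]/-.124*k[1]/' m1.py; sed -i 's/\[np.pi+.2,.45,.1\]/[np.pi-.2,.6,.1]/' m1.py; python3 m1.py
cat >> h.py <<'E'
def toolrot(): # desired tool frames
    pass
E
python3 - <<'E'
from h import *
T=dict(np.load("top0.npz"))
# lid: free-edge corners in the top view / scene
S=dict(np.load("scene0.npz"));A=lambda u,v:np.array([145+(u+.5)/5-.5,135+(v+.5)/5-.5]); B=lambda u,v:np.array([250+(u+.5)/4-.5,120+(v+.5)/4-.5])
b=np.load("box.npz");hinge=b["o"]+b["R"]@[.076,0,.054]
for a,c in (((40,322),(464,25)),((636,470),(98,75))):
    p,e=tri((T,A(*a)),(S,B(*c)));q=b["R"].T@(p-hinge);print(np.round(p,4),e,np.round(q,4),"lid angle",np.arctan2(q[2],-q[0]))
# pot yaw from top view, upsampled
im=cv2.resize(T["img"][235:277,388:430],None,fx=8,fy=8,interpolation=cv2.INTER_CUBIC)
for c in blobs(im,*LIME)[:1]:
    r=cv2.minAreaRect(c);uv=[388+(r[0][0]+.5)/8-.5,235+(r[0][1]+.5)/8-.5];print(r,plane(T,uv,.046))
    print([np.round(plane(T,[388+(x+.5)/8-.5,235+(y+.5)/8-.5],.046),4)[:2].tolist() for x,y in cv2.boxPoints(r)])
for n,g in (("jar",(353,236)),("bowl",(393,189)),("pink1",(374,278)),("pink2",(445,265))): print(n,np.round(plane(T,g,.05),3))
E
```

```text
(-1, 1) [0.7022 0.2061 0.0655] 0.0013
(-1, -1) [ 0.6394 -0.031   0.0717] 0.0016
(1, -1) [0.5145 0.0021 0.1449] 0.0001
(1, 1) [0.5781 0.2372 0.141 ] 0.0011
box yaw 165.12295930119228 [0.58245571 0.11023869] rms px 0.9933325269535227
[[-0.7, -1.4], [0.4, -0.5], [0.8, 0.6], [-1.9, 0.0], [-1.3, 1.6], [0.2, -0.7], [-0.9, 0.0], [0.2, -1.6]]
well top [[-30.8, -25.7, 26.0], [-32.7, 19.9, 26.0], [5.1, 25.1, 26.0], [9.3, -23.0, 26.0]]
well scn [[8.6, 20.4, 26.0], [9.2, -25.4, 26.0], [-37.9, -22.6, 26.0], [-37.4, 24.8, 26.0]]
blue top [-15.8 -85.1  50. ] [-17.6 -87.2  50. ]
or top [-16.   84.2  50. ] [-15.5  85.2  50. ]
[0.5392 0.2529 0.2895] 0.0010827206186727158 [ 0.1067 -0.1268  0.1055] lid angle 2.36150411171913
[0.4772 0.0113 0.2923] 0.0005505068708123375 [0.1063 0.1227 0.109 ] lid angle 2.3433586839351355
((167.9930419921875, 170.41580200195312), (133.84303283691406, 129.12486267089844), 28.96765899658203) [ 0.42873234 -0.3194477   0.046     ]
[[0.4215, -0.2917], [0.456, -0.312], [0.436, -0.3472], [0.4016, -0.3268]]
jar [ 0.478 -0.184  0.05 ]
bowl [ 0.595 -0.286  0.05 ]
pink1 [ 0.375 -0.233  0.05 ]
pink2 [ 0.406 -0.406  0.05 ]
```

Box fit is about 1 px, well at box x ≈ −16 mm and y ≈ 0, and lid angle about 2.35, all consistent with the given sizes. Next I plan the approach to a wrist view along the well axis.

```bash
cat > plan.py <<'E'
from h import *
import json
b=np.load("box.npz");Rw,o=b["R"],b["o"];RT=Rw@np.diag([1,-1,-1.])
box=lambda *l:o+Rw@(np.array(l)/1e3)          # box mm -> world
def tilt(psi): return RT@R.from_euler('y',psi,degrees=True).as_matrix()
def down(yaw): y=np.array([np.cos(np.radians(yaw)),np.sin(np.radians(yaw)),0]);z=np.array([0,0,-1.]);return np.c_[np.cross(y,z),y,z]
def plan(wps,start=None,pad=10):
    """wps: (pos,rot,nrows); prints rounded rows, shifts along axes before the row's turn"""
    from plant import sense
    s=sense();P,Q=(np.array(s["tool_pos"]),R.from_rotvec(s["ee_rot"])) if start is None else (start[0],R.from_matrix(start[1]))
    D,W=[],[]
    for p1,R1,n in wps:
        p1=np.array(p1);R1=R.from_matrix(R1)
        for i in range(n):
            d=Q.inv().apply((p1-P)/(n-i))/.04; w=(Q.inv()*R1).as_rotvec()/(n-i)/np.radians(8)
            d,w=np.round(d,2),np.round(w,2);D.append((d+0.).tolist());W.append((w+0.).tolist())
            P=P+Q.apply(d*.04);Q=Q*R.from_rotvec(w*np.radians(8))
    for i in range(0,len(D),10):
        print("rows",len(D[i:i+10]),"max",np.abs(D[i:i+10]).max(),np.abs(W[i:i+10]).max());print(json.dumps(D[i:i+10]));print(json.dumps(W[i:i+10]))
    print("end",np.round(P,4));return P,Q.as_matrix()
E
python3 - <<'E'
from plan import *
print(RT.round(3).tolist(),box(-16,0,26),box(-16,0,226))
plan([((.50,.45,.34),down(75),10),(box(-16,0,230),RT,10)])
E
```

```text
[[-0.837, 0.257, -0.483], [0.222, 0.966, 0.128], [0.5, 0.0, -0.866]] [0.60841186 0.10334343 0.07451666] [0.70505976 0.07766888 0.24772174]
rows 10 max 0.84 0.04
[[-0.84, -0.1, -0.3], [-0.84, -0.11, -0.3], [-0.84, -0.11, -0.3], [-0.83, -0.12, -0.29], [-0.83, -0.12, -0.3], [-0.83, -0.13, -0.29], [-0.83, -0.13, -0.3], [-0.84, -0.14, -0.29], [-0.83, -0.14, -0.3], [-0.84, -0.14, -0.29]]
[[0.0, 0.0, -0.04], [0.0, 0.0, -0.04], [0.0, 0.0, -0.04], [0.0, 0.0, -0.04], [0.0, 0.0, -0.04], [0.0, 0.0, -0.04], [0.0, 0.0, -0.04], [0.0, 0.0, -0.04], [-0.01, 0.0, -0.04], [0.0, 0.0, -0.03]]
rows 10 max 0.77 0.38
[[-0.74, -0.77, 0.22], [-0.75, -0.77, 0.18], [-0.76, -0.77, 0.14], [-0.77, -0.76, 0.11], [-0.77, -0.77, 0.06], [-0.77, -0.76, 0.02], [-0.77, -0.77, -0.02], [-0.77, -0.76, -0.05], [-0.77, -0.77, -0.1], [-0.77, -0.76, -0.14]]
[[0.0, 0.37, 0.0], [0.0, 0.38, 0.0], [0.0, 0.37, 0.0], [0.0, 0.38, 0.0], [0.0, 0.37, 0.0], [0.0, 0.38, 0.0], [0.0, 0.37, 0.0], [0.0, 0.38, -0.01], [0.0, 0.37, 0.0], [0.01, 0.38, -0.01]]
end [0.7072 0.0773 0.2513]
```

Emit:
step_arm(delta_pos=[[-0.84,-0.1,-0.3],[-0.84,-0.11,-0.3],[-0.84,-0.11,-0.3],[-0.83,-0.12,-0.29],[-0.83,-0.12,-0.3],[-0.83,-0.13,-0.29],[-0.83,-0.13,-0.3],[-0.84,-0.14,-0.29],[-0.83,-0.14,-0.3],[-0.84,-0.14,-0.29]], turn=[[0,0,-0.04],[0,0,-0.04],[0,0,-0.04],[0,0,-0.04],[0,0,-0.04],[0,0,-0.04],[0,0,-0.04],[0,0,-0.04],[0,0,-0.04],[0,0,-0.04]], gripper=[87,87,87,87,87,87,87,87,87,87])

```text
clock: 1.1
tool_pos: [0.5013, 0.4495, 0.3408]
ee_rot: [-0.408, -3.114, 0.001]
contact_force: [-0.3, 0.3, 0.4]
opening: 1.001
gripper_force: 0.0
```

Emit:
step_arm(delta_pos=[[-0.74,-0.77,0.22],[-0.75,-0.77,0.18],[-0.76,-0.77,0.14],[-0.77,-0.76,0.11],[-0.77,-0.77,0.06],[-0.77,-0.76,0.02],[-0.77,-0.77,-0.02],[-0.77,-0.76,-0.05],[-0.77,-0.77,-0.1],[-0.77,-0.76,-0.14]], turn=[[0,0.37,0],[0,0.38,0],[0,0.37,0],[0,0.38,0],[0,0.37,0],[0,0.38,0],[0,0.37,0],[0,0.38,0],[0,0.37,0],[0,0.38,0]], gripper=[87,87,87,87,87,87,87,87,87,87])

```text
clock: 2.1
tool_pos: [0.7082, 0.0762, 0.2517]
ee_rot: [-0.341, -2.596, -0.092]
contact_force: [1.5, 0.2, 0.6]
opening: 1.0
gripper_force: 0.0
```

```bash
python3 - <<'E'
from plant import *
from plan import *
c=camera("wrist"); cv2.imwrite("pics/w1.png",c["img"][:,:,::-1]); np.savez("w1.npz",**{k:np.array(v) for k,v in c.items()})
s=sense();print(s["clock"],s["tool_pos"],(RT.T@R.from_rotvec(s["ee_rot"]).as_matrix()).round(3).tolist())
Tt=np.eye(4);Tt[:3,:3]=R.from_rotvec(s["ee_rot"]).as_matrix();Tt[:3,3]=s["tool_pos"];print((np.linalg.inv(Tt)@c["T"]).round(3))
for n,l in (("well",(-16,0,26)),("or",(-16,85,50)),("bl",(-16,-85,50))): print(n,proj(c,box(*l)))
E
```

```text
2.15 [0.70977317 0.06824182 0.24140086] [[1.0, -0.01, 0.014], [0.01, 1.0, 0.0], [-0.014, -0.0, 1.0]]
[[ 0.009  0.958  0.288  0.087]
 [ 1.    -0.009 -0.004  0.007]
 [-0.001  0.288 -0.958 -0.166]
 [ 0.     0.     0.     1.   ]]
well [286.1726788  185.99473908]
or [214.56525785 190.17710287]
bl [357.79978679 189.9655681 ]
```

View pics/w1.png

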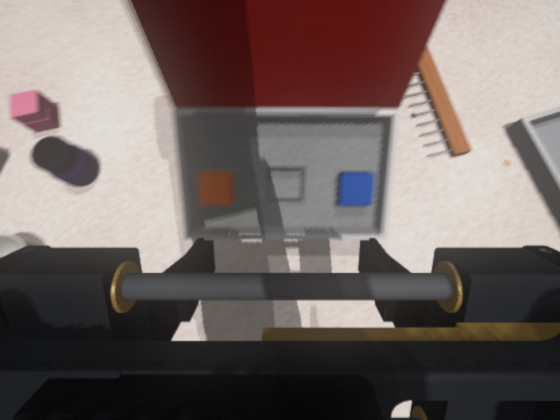

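The wrist view shows the orange cap at (215,188), blue at (356,189) and the well at (287,184), within about 2 px of the prediction. I'll move closer, settle and refine.

Emit:
step_arm(delta_pos=[[0,0,0.4],[0,0,0.4],[0,0,0.4],[0,0,0.4],[0,0,0.4],[0,0,0],[0,0,0],[0,0,0],[0,0,0],[0,0,0]], turn=[[0,0,0],[0,0,0],[0,0,0],[0,0,0],[0,0,0],[0,0,0],[0,0,0],[0,0,0],[0,0,0],[0,0,0]], gripper=[87,87,87,87,87,87,87,87,87,87])

```text
clock: 3.15
tool_pos: [0.6697, 0.088, 0.1837]
ee_rot: [-0.341, -2.6, -0.092]
contact_force: [0.3, 0.5, 0.4]
opening: 0.999
gripper_force: 0.0
```

```bash
python3 - <<'E'
from plant import *
from plan import *
c=camera("wrist"); np.savez("w2.npz",**{k:np.array(v) for k,v in c.items()})
s=sense();print(s["clock"],s["tool_pos"],(RT.T@R.from_rotvec(s["ee_rot"]).as_matrix()).round(3).tolist())
def inbox(c,uv,h): n=Rw[:,2]; return (Rw.T@(plane(c,uv,n@o+h,n)-o)*1e3).round(1)
for f in ("w1.npz","w2.npz"):
    c=dict(np.load(f))
    for k in ("OR",((0,100,30),(20,255,255)),(-16,85,50)),("BL",BLUE,(-16,-85,50)):
        for bl in blobs(c["img"],*k[1],100)[:5]:
            r=cv2.minAreaRect(bl)
            if np.linalg.norm(np.array(r[0])-proj(c,box(*k[2])))<25: print(f,k[0],np.round(r,1) if 0 else r, inbox(c,r[0],.05))
u,v=map(int,proj(c,box(-16,0,26)));print(u,v)
im=cv2.resize(c["img"][v-75:v+75,u-100:u+100],None,fx=4,fy=4,interpolation=cv2.INTER_CUBIC);cv2.imwrite("pics/w2.png",im[:,:,::-1])
E
```

```text
3.2 [0.66959632 0.08802016 0.18350256] [[1.0, -0.001, -0.001], [0.001, 1.0, 0.001], [0.001, -0.001, 1.0]]
w1.npz OR ((215.5, 188.0), (34.0, 35.0), 90.0) [-13.4  83.7  50. ]
w1.npz BL ((355.5, 188.5), (29.0, 29.0), 90.0) [-14.2 -82.2  50. ]
w2.npz OR ((197.5, 203.5), (43.0, 47.0), 90.0) [-10.8  80.5  50. ]
w2.npz BL ((377.5, 204.5), (39.0, 43.0), 90.0) [-12. -86.  50.]
284 202
```

View pics/w2.png

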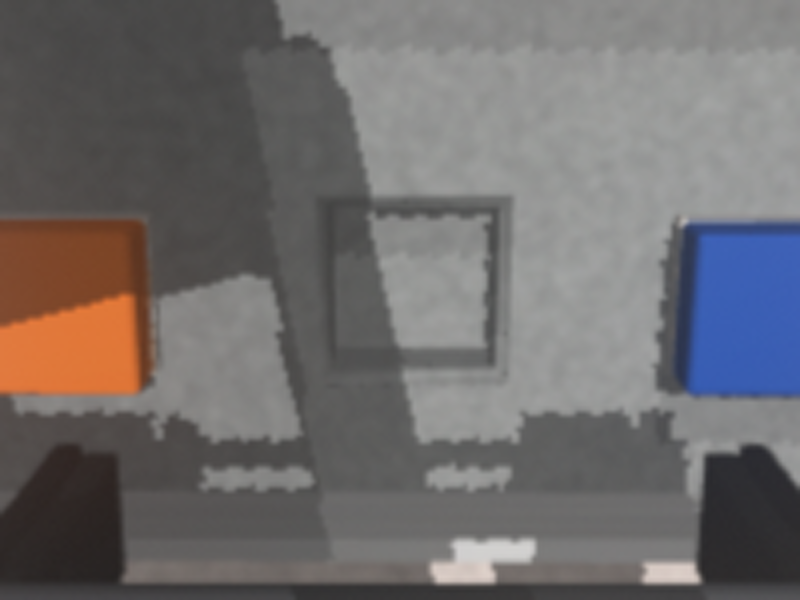

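```bash
python3 - <<'E'
from plan import *
from plant import sense
s=sense();P=np.array(s["tool_pos"]);Q=R.from_rotvec(s["ee_rot"]).as_matrix()
c=dict(np.load("w2.npz"));Tt=np.eye(4);Tt[:3,:3]=Q;Tt[:3,3]=P;print((np.linalg.inv(Tt)@c["T"]).round(4));print(c["intrinsics"].round(1).tolist())
print("TCP px",proj(c,P),"fingers +-",[proj(c,P+Q@[0,y,-.005]).round(1).tolist() for y in(.0435,-.0435)])
print("TCP in box mm",(Rw.T@(P-o)*1e3).round(1))
n=Rw[:,2]
for uv in ((184+415.5/4-.4,127+289.5/4-.4),): print("well px",uv,"in box",(Rw.T@(plane(c,uv,n@o+.026,n)-o)*1e3).round(1))
# mouth edges
X=lambda u,v:(184+(u+.5)/4-.5,127+(v+.5)/4-.5)
for nm,uv,h in (("mouth TL",X(319,197),26),("mouth BR",X(513,384),26),("or in edge top",X(133,300),50),("bl in edge top",X(697,300),50),("or cap lowtop",X(60,392),50),("or cap hi",X(60,226),50),("bl lo",X(760,393),50),("bl hi",X(760,232),50)):
    print(nm,(Rw.T@(plane(c,uv,n@o+h/1e3,n)-o)*1e3).round(1))
E
```

```text
[[ 1.000e-04  9.609e-01  2.769e-01  7.640e-02]
 [ 1.000e+00  1.000e-04 -9.000e-04  2.000e-04]
 [-9.000e-04  2.769e-01 -9.609e-01 -1.605e-01]
 [ 0.000e+00  0.000e+00  0.000e+00  1.000e+00]]
[[294.1, 0.0, 286.2], [0.0, 294.1, 208.2], [0.0, 0.0, 1.0]]
TCP px [285.61466616 256.84079016] fingers +- [[360.6, 260.6], [210.6, 260.6]]
TCP in box mm [-16.1  -0.9 151.9]
well px (287.475, 198.975) in box [-12.7  -2.8  26. ]
mouth TL [10.7 20.9 26. ]
mouth BR [-37.8 -27.9  26. ]
or in edge top [-9.  62.5 50. ]
bl in edge top [ -9.2 -67.6  50. ]
or cap lowtop [-31.4  81.2  50. ]
or cap hi [ 8.4 77.9 50. ]
bl lo [-31.9 -84.   50. ]
bl hi [  6.8 -80.8  50. ]
```

```bash
python3 - <<'E'
from plan import *
from plant import sense
P=np.array(sense()["tool_pos"])
plan([(P+RT@[0,0,-.08],RT,3),((.55,-.14,.25),down(67),7),((.4287,-.3194,.15),down(59.5),7),((.4287,-.3194,.15),down(59.5),3)])
E
```

```text
rows 10 max 0.93 0.54
[[0.0, 0.0, -0.67], [0.0, 0.0, -0.66], [0.0, 0.0, -0.67], [0.3, -0.9, 0.18], [0.29, -0.9, 0.16], [0.28, -0.91, 0.13], [0.27, -0.92, 0.1], [0.26, -0.92, 0.08], [0.25, -0.92, 0.05], [0.24, -0.93, 0.03]]
[[0.0, 0.0, 0.0], [0.0, 0.0, 0.0], [0.01, 0.01, -0.01], [-0.04, -0.54, 0.14], [-0.04, -0.53, 0.14], [-0.04, -0.54, 0.14], [-0.04, -0.53, 0.14], [-0.04, -0.54, 0.14], [-0.03, -0.53, 0.15], [-0.04, -0.54, 0.14]]
rows 10 max 0.77 0.14
[[0.15, -0.76, 0.36], [0.13, -0.76, 0.36], [0.12, -0.76, 0.36], [0.11, -0.77, 0.36], [0.09, -0.77, 0.35], [0.08, -0.77, 0.36], [0.06, -0.77, 0.35], [0.0, 0.0, 0.0], [0.0, 0.0, 0.0], [0.0, 0.0, 0.0]]
[[0.0, 0.0, 0.13], [0.0, 0.0, 0.13], [0.0, 0.0, 0.14], [0.0, 0.0, 0.13], [0.0, 0.0, 0.14], [0.0, 0.0, 0.13], [0.0, 0.0, 0.14], [0.0, 0.0, 0.0], [0.0, 0.0, 0.0], [0.0, 0.0, 0.0]]
end [ 0.4288 -0.3193  0.15  ]
```

Emit:
step_arm(delta_pos=[[0.0,0.0,-0.67],[0.0,0.0,-0.66],[0.0,0.0,-0.67],[0.3,-0.9,0.18],[0.29,-0.9,0.16],[0.28,-0.91,0.13],[0.27,-0.92,0.1],[0.26,-0.92,0.08],[0.25,-0.92,0.05],[0.24,-0.93,0.03]], turn=[[0.0,0.0,0.0],[0.0,0.0,0.0],[0.01,0.01,-0.01],[-0.04,-0.54,0.14],[-0.04,-0.53,0.14],[-0.04,-0.54,0.14],[-0.04,-0.53,0.14],[-0.04,-0.54,0.14],[-0.03,-0.53,0.15],[-0.04,-0.54,0.14]], gripper=[87,87,87,87,87,87,87,87,70,64])

```text
clock: 4.2
tool_pos: [0.55, -0.1399, 0.2508]
ee_rot: [0.626, 3.077, -0.001]
contact_force: [0.7, -0.5, 0.5]
opening: 0.893
gripper_force: 0.0
```

Emit:
step_arm(delta_pos=[[0.15,-0.76,0.36],[0.13,-0.76,0.36],[0.12,-0.76,0.36],[0.11,-0.77,0.36],[0.09,-0.77,0.35],[0.08,-0.77,0.36],[0.06,-0.77,0.35],[0.0,0.0,0.0],[0.0,0.0,0.0],[0.0,0.0,0.0]], turn=[[0.0,0.0,0.13],[0.0,0.0,0.13],[0.0,0.0,0.14],[0.0,0.0,0.13],[0.0,0.0,0.14],[0.0,0.0,0.13],[0.0,0.0,0.14],[0.0,0.0,0.0],[0.0,0.0,0.0],[0.0,0.0,0.0]], gripper=[64,64,64,64,64,64,64,64,64,64])

```text
clock: 5.2
tool_pos: [0.4302, -0.3179, 0.151]
ee_rot: [-0.824, -3.029, -0.0]
contact_force: [0.6, 0.2, -0.8]
opening: 0.733
gripper_force: 0.0
```

```bash
python3 - <<'E'
from plant import *
from plan import *
c=camera("wrist"); np.savez("w3.npz",**{k:np.array(v) for k,v in c.items()})
cv2.imwrite("pics/w3.png",c["img"][:,:,::-1])
s=sense();P=np.array(s["tool_pos"]);Q=R.from_rotvec(s["ee_rot"]).as_matrix();print(s["clock"],P,(down(59.5).T@Q).round(3).tolist(),s["opening"])
for b_ in blobs(c["img"],*LIME,100)[:2]:
    r=cv2.minAreaRect(b_);print(r,plane(c,r[0],.046))
    print([(Q.T@(plane(c,q,.046)-P)*1e3).round(1)[:2].tolist() for q in cv2.boxPoints(r)])
E
```

```text
5.25 [ 0.43034746 -0.31777464  0.15105437] [[1.0, 0.002, 0.002], [-0.002, 1.0, -0.0], [-0.002, 0.0, 1.0]] 0.7401452890995801
((281.0, 206.5), (39.0, 40.0), 90.0) [ 0.4253782  -0.32080266  0.046     ]
[[21.2, -23.4], [21.2, 13.5], [-16.8, 13.9], [-16.8, -24.3]]
```

View pics/w3.png

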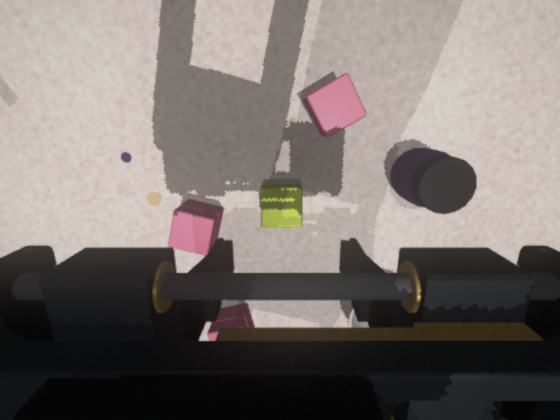

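The pot is at (281,206) in the wrist view, square to the gripper, with pink pots at (195,228) and (232,318) to the left and (336,105) above. I'll make a small correction and descend with a 64 mm opening.

Emit:
step_arm(delta_pos=[[0.04,-0.1,0.2],[0,0,0.45],[0,0,0.45],[0,0,0.45],[0,0,0.45],[0,0,0.45],[0,0,0.4],[0,0,0.25],[0,0,0.15],[0,0,0]], turn=[[0,0,0],[0,0,0],[0,0,0],[0,0,0],[0,0,0],[0,0,0],[0,0,0],[0,0,0],[0,0,0],[0,0,0]], gripper=[64,64,64,64,64,64,64,64,64,64])

```text
clock: 6.25
tool_pos: [0.4253, -0.3201, 0.0195]
ee_rot: [-0.823, -3.027, -0.002]
contact_force: [0.0, -0.3, -1.1]
opening: 0.736
gripper_force: 0.0
```

Emit:
step_arm(delta_pos=[[0,0,0],[0,0,0],[0,0,0],[0,0,0],[0,0,0],[0,0,0],[0,0,0],[0,0,0],[0,0,0],[0,0,0]], turn=[[0,0,0],[0,0,0],[0,0,0],[0,0,0],[0,0,0],[0,0,0],[0,0,0],[0,0,0],[0,0,0],[0,0,0]], gripper=[58,52,47,43,39,36,34,34,34,34])

```text
clock: 7.25
tool_pos: [0.4257, -0.3207, 0.0203]
ee_rot: [-0.824, -3.028, -0.001]
contact_force: [-0.2, 1.1, 3.7]
opening: 0.458
gripper_force: 30.0
```

```bash
python3 - <<'E'
from plan import *
P=np.array([.4257,-.3207,.0203])
plan([(P+[0,0,.04],down(59.5),3),(P+[0,0,.16],down(59.5),4),((.56,-.15,.25),down(67),8),(box(-13.5,-2.2,160),RT,9),(box(-13.5,-2.2,106),RT,4),(box(-13.5,-2.2,106),RT,2)])
E
```

```text
rows 10 max 0.75 0.12
[[0.0, 0.0, -0.33], [0.0, 0.0, -0.33], [0.0, 0.0, -0.34], [0.0, 0.0, -0.75], [0.0, 0.0, -0.75], [0.0, 0.0, -0.75], [0.0, 0.0, -0.75], [-0.09, 0.67, -0.22], [-0.1, 0.67, -0.22], [-0.11, 0.67, -0.22]]
[[0.0, -0.01, 0.0], [0.0, -0.01, 0.0], [0.0, 0.0, 0.01], [0.0, 0.0, 0.0], [0.0, 0.0, 0.0], [0.0, 0.0, 0.0], [0.0, 0.0, 0.0], [0.0, 0.0, -0.12], [0.0, 0.0, -0.12], [0.0, 0.0, -0.12]]
rows 10 max 0.73 0.42
[[-0.12, 0.67, -0.22], [-0.14, 0.66, -0.22], [-0.15, 0.66, -0.21], [-0.16, 0.66, -0.22], [-0.16, 0.66, -0.21], [-0.03, 0.73, 0.16], [-0.05, 0.73, 0.16], [-0.07, 0.73, 0.15], [-0.09, 0.73, 0.14], [-0.1, 0.73, 0.13]]
[[0.0, 0.0, -0.12], [0.0, 0.0, -0.12], [0.0, 0.0, -0.11], [0.0, 0.0, -0.12], [0.0, 0.0, -0.11], [0.03, 0.42, -0.11], [0.03, 0.42, -0.11], [0.03, 0.41, -0.11], [0.03, 0.42, -0.11], [0.03, 0.41, -0.11]]
rows 10 max 0.73 0.42
[[-0.12, 0.73, 0.12], [-0.14, 0.73, 0.11], [-0.16, 0.73, 0.1], [-0.18, 0.73, 0.1], [0.0, 0.0, 0.34], [0.0, 0.0, 0.34], [0.0, 0.0, 0.33], [0.0, 0.0, 0.34], [0.0, 0.0, 0.0], [0.0, 0.0, 0.0]]
[[0.03, 0.42, -0.11], [0.03, 0.41, -0.11], [0.03, 0.42, -0.11], [0.03, 0.41, -0.12], [0.0, 0.0, 0.0], [0.0, 0.0, 0.0], [0.0, 0.0, 0.0], [0.0, 0.0, 0.0], [0.0, 0.0, 0.0], [0.0, 0.0, 0.0]]
end [0.6455 0.0958 0.1449]
```

Emit:
step_arm(delta_pos=[[0.0,0.0,-0.33],[0.0,0.0,-0.33],[0.0,0.0,-0.34],[0.0,0.0,-0.75],[0.0,0.0,-0.75],[0.0,0.0,-0.75],[0.0,0.0,-0.75],[-0.09,0.67,-0.22],[-0.1,0.67,-0.22],[-0.11,0.67,-0.22]], turn=[[0,0,0],[0,0,0],[0,0,0],[0,0,0],[0,0,0],[0,0,0],[0,0,0],[0,0,-0.12],[0,0,-0.12],[0,0,-0.12]], gripper=[34,34,34,34,34,34,34,34,34,34])

```text
clock: 8.25
tool_pos: [0.4768, -0.2564, 0.2086]
ee_rot: [-0.749, -3.05, 0.0]
contact_force: [-0.5, 0.2, -0.4]
opening: 0.454
gripper_force: 30.0
```

Emit:
step_arm(delta_pos=[[-0.12,0.67,-0.22],[-0.14,0.66,-0.22],[-0.15,0.66,-0.21],[-0.16,0.66,-0.22],[-0.16,0.66,-0.21],[-0.03,0.73,0.16],[-0.05,0.73,0.16],[-0.07,0.73,0.15],[-0.09,0.73,0.14],[-0.1,0.73,0.13]], turn=[[0.0,0.0,-0.12],[0.0,0.0,-0.12],[0.0,0.0,-0.11],[0.0,0.0,-0.12],[0.0,0.0,-0.11],[0.03,0.42,-0.11],[0.03,0.42,-0.11],[0.03,0.41,-0.11],[0.03,0.42,-0.11],[0.03,0.41,-0.11]], gripper=[34,34,34,34,34,34,34,34,34,34])

```text
clock: 9.25
tool_pos: [0.6227, -0.0167, 0.2188]
ee_rot: [-0.457, -2.812, -0.055]
contact_force: [0.7, 0.0, -1.0]
opening: 0.458
gripper_force: 30.0
```

Emit:
step_arm(delta_pos=[[-0.12,0.73,0.12],[-0.14,0.73,0.11],[-0.16,0.73,0.1],[-0.18,0.73,0.1],[0.0,0.0,0.34],[0.0,0.0,0.34],[0.0,0.0,0.33],[0.0,0.0,0.34],[0.0,0.0,0.0],[0.0,0.0,0.0]], turn=[[0.03,0.42,-0.11],[0.03,0.41,-0.11],[0.03,0.42,-0.11],[0.03,0.41,-0.12],[0.0,0.0,0.0],[0.0,0.0,0.0],[0.0,0.0,0.0],[0.0,0.0,0.0],[0.0,0.0,0.0],[0.0,0.0,0.0]], gripper=[34,34,34,34,34,34,34,34,34,34])

```text
clock: 10.25
tool_pos: [0.6454, 0.096, 0.1458]
ee_rot: [-0.336, -2.597, -0.091]
contact_force: [0.4, -0.5, 0.0]
opening: 0.458
gripper_force: 30.0
```

```bash
python3 - <<'E'
from plant import *
from plan import *
c=camera("wrist"); np.savez("w4.npz",**{k:np.array(v) for k,v in c.items()})
s=sense();P=np.array(s["tool_pos"]);Q=R.from_rotvec(s["ee_rot"]).as_matrix();print(s["clock"],s["opening"],s["contact_force"],"tcp box",(Rw.T@(P-o)*1e3).round(1),(RT.T@Q).round(3).tolist())
print("tcp",proj(c,P),"well",proj(c,box(-13.5,-2.2,26)),"pot bottom corners",[proj(c,P+Q@(np.array([x,y,20])/1e3)).round().tolist() for x in(-20,20) for y in (-20,20)])
im=cv2.resize(c["img"][130:280,187:387],None,fx=4,fy=4,interpolation=cv2.INTER_CUBIC);cv2.imwrite("pics/w4.png",im[:,:,::-1])
E
```

```text
10.3 0.4577456367991809 [ 0.80703826  0.24259601 -0.74252839] tcp box [-13.1  -2.4 107.2] [[1.0, 0.002, 0.001], [-0.002, 1.0, -0.0], [-0.001, 0.0, 1.0]]
tcp [285.63780374 257.77039148] well [285.50286625 216.93833044] pot bottom corners [[256.0, 272.0], [315.0, 272.0], [254.0, 216.0], [317.0, 216.0]]
```

View pics/w4.png

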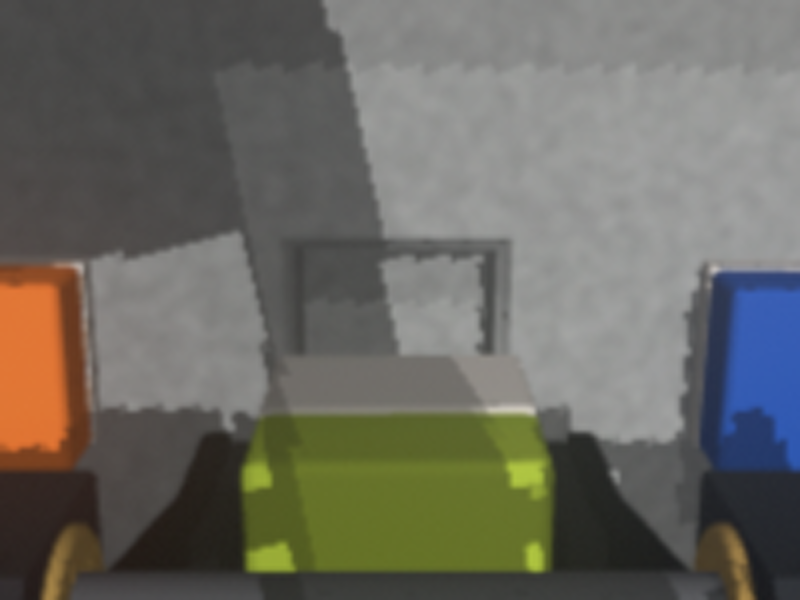

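```bash
python3 - <<'E'
from plan import *
from plant import sense
s=sense();P=np.array(s["tool_pos"]);Q=R.from_rotvec(s["ee_rot"]).as_matrix();c=dict(np.load("w4.npz"))
obs={20.3:218.8,-5.7:232.7,-25.7:244.7}
for z,v in obs.items(): print(z,"obs v",v,[(x,round(proj(c,P+Q@(np.array([x,0,z])/1e3))[1],1)) for x in(16,18,20,22)])
print("well top edge obs 189.6",[(x,round(proj(c,box(x,-2,26))[1],1)) for x in(7,9,11,13)])
E
```

```text
20.3 obs v 218.8 [(16, np.float64(221.3)), (18, np.float64(218.4)), (20, np.float64(215.4)), (22, np.float64(212.4))]
-5.7 obs v 232.7 [(16, np.float64(236.1)), (18, np.float64(232.7)), (20, np.float64(229.4)), (22, np.float64(226.0))]
-25.7 obs v 244.7 [(16, np.float64(250.9)), (18, np.float64(247.2)), (20, np.float64(243.4)), (22, np.float64(239.6))]
well top edge obs 189.6 [(7, np.float64(193.7)), (9, np.float64(191.4)), (11, np.float64(189.0)), (13, np.float64(186.7))]
```

Emit:
step_arm(delta_pos=[[0.03,-0.02,0.2],[0,0,0.35],[0,0,0.35],[0,0,0.3],[0,0,0.2],[0,0,0.06],[0,0,0.06],[0,0,0.05],[0,0,0.05],[0,0,0]], turn=[[0,0,0],[0,0,0],[0,0,0],[0,0,0],[0,0,0],[0,0,0],[0,0,0],[0,0,0],[0,0,0],[0,0,0]], gripper=[34,34,34,34,34,34,34,34,34,34])

```text
clock: 11.3
tool_pos: [0.6125, 0.1038, 0.0894]
ee_rot: [-0.336, -2.597, -0.091]
contact_force: [-0.4, 0.3, -1.3]
opening: 0.457
gripper_force: 30.0
```

```bash
cat > st.py <<'E'
from plant import *
from plan import *
s=sense();P=np.array(s["tool_pos"]);Q=R.from_rotvec(s["ee_rot"]).as_matrix();print(s["clock"],"open",s["opening"]*87,"F box",(Rw.T@s["contact_force"]).round(1),"tcp box",(Rw.T@(P-o)*1e3).round(1),"rot",(R.from_matrix(RT.T@Q).as_rotvec(degrees=True)).round(1),"tq",(Rw.T@np.array(s["wrist_torque"])).round(2))
E
python3 st.py
```

```text
11.3 open 39.72355034763791 F box [-0.2 -0.2 -1.4] tcp box [-11.9  -1.5  40.8] rot [ 0.   0.2 -0.1] tq [-0.04  0.4   0.01]
```

Emit:
step_arm(delta_pos=[[0,0,0.04],[0,0,0.04],[0,0,0.04],[0,0,0.04],[0,0,0.03],[0,0,0.03],[0,0,0.03],[0,0,0],[0,0,0],[0,0,0]], turn=[[0,0,0],[0,0,0],[0,0,0],[0,0,0],[0,0,0],[0,0,0],[0,0,0],[0,0,0],[0,0,0],[0,0,0]], gripper=[34,34,34,34,34,34,34,34,34,34])

```text
clock: 12.3
tool_pos: [0.6077, 0.1051, 0.0808]
ee_rot: [-0.336, -2.597, -0.091]
contact_force: [-0.5, -0.0, -0.4]
opening: 0.46
gripper_force: 30.0
```

```bash
python3 st.py
```

```text
12.3 open 40.03772282228509 F box [ 0.2  0.1 -0.5] tcp box [-11.9  -1.5  30.9] rot [ 0.   0.1 -0.1] tq [ 0.03  0.38 -0.02]
```

Emit:
step_arm(delta_pos=[[0,0,0.02],[0,0,0.02],[0,0,0.02],[0,0,0.02],[0,0,0],[0,0,0],[0,0,0],[0,0,0],[0,0,0],[0,0,0]], turn=[[0,0,0],[0,0,0],[0,0,0],[0,0,0],[0,0,0],[0,0,0],[0,0,0],[0,0,0],[0,0,0],[0,0,0]], gripper=[34,34,34,34,34,34,44,52,60,60])

```text
clock: 13.3
tool_pos: [0.6061, 0.1056, 0.0781]
ee_rot: [-0.336, -2.597, -0.091]
contact_force: [-1.0, 0.7, 0.5]
opening: 0.654
gripper_force: 0.0
```

Emit:
step_arm(delta_pos=[[0,0,-0.1],[0,0,-0.25],[0,0,-0.4],[0,0,-0.5],[0,0,-0.5],[0,0,0],[0,0,0],[0,0,0],[0,0,0],[0,0,0]], turn=[[0,0,0],[0,0,0],[0,0,0],[0,0,0],[0,0,0],[0,0,0],[0,0,0],[0,0,0],[0,0,0],[0,0,0]], gripper=[62,62,62,62,40,20,0,0,0,0])

```text
clock: 14.3
tool_pos: [0.6393, 0.0967, 0.1376]
ee_rot: [-0.336, -2.595, -0.091]
contact_force: [-0.8, 0.4, 0.4]
opening: 0.251
gripper_force: 0.0
```

```bash
python3 st.py
```

```text
14.3 open 21.806239238349068 F box [ 0.9 -0.2 -0.1] tcp box [-11.8  -1.5  96.4] rot [ 0.1  0.3 -0.1] tq [-0.05  0.3   0.  ]
```

Emit:
step_arm(delta_pos=[[0,0,0],[0,0,0],[0,0,0],[0,0,0.2],[0,0,0.3],[0,0,0.25],[0,0,0.2],[0,0,0.05],[0,0,0],[0,0,0]], turn=[[0,0,0],[0,0,0],[0,0,0],[0,0,0],[0,0,0],[0,0,0],[0,0,0],[0,0,0],[0,0,0],[0,0,0]], gripper=[0,0,0,0,0,0,0,0,0,0])

```text
clock: 15.3
tool_pos: [0.6209, 0.1017, 0.1043]
ee_rot: [-0.336, -2.597, -0.092]
contact_force: [-1.4, 0.6, -1.0]
opening: 0.006
gripper_force: 0.0
```

Emit:
step_arm(delta_pos=[[0,0,0.03],[0,0,0.03],[0,0,0.02],[0,0,0.02],[0,0,0.02],[0,0,0.02],[0,0,0],[0,0,0],[0,0,0],[0,0,0]], turn=[[0,0,0],[0,0,0],[0,0,0],[0,0,0],[0,0,0],[0,0,0],[0,0,0],[0,0,0],[0,0,0],[0,0,0]], gripper=[0,0,0,0,0,0,0,0,0,0])

```text
clock: 16.3
tool_pos: [0.618, 0.1024, 0.0991]
ee_rot: [-0.336, -2.597, -0.091]
contact_force: [0.4, -0.1, 0.4]
opening: 0.007
gripper_force: 0.0
```

```bash
python3 st.py
```

```text
16.3 open 0.6380203204188994 F box [-0.2 -0.   0.5] tcp box [-11.9  -1.6  52. ] rot [ 0.   0.2 -0.1] tq [0.01 0.3  0.04]
```

Emit:
step_arm(delta_pos=[[0,0,0.02],[0,0,0.02],[0,0,0.02],[0,0,0.02],[0,0,0.02],[0,0,0],[0,0,0],[0,0,0],[0,0,0],[0,0,0]], turn=[[0,0,0],[0,0,0],[0,0,0],[0,0,0],[0,0,0],[0,0,0],[0,0,0],[0,0,0],[0,0,0],[0,0,0]], gripper=[0,0,0,0,0,0,0,0,0,0])

```text
clock: 17.3
tool_pos: [0.617, 0.1027, 0.0974]
ee_rot: [-0.336, -2.599, -0.092]
contact_force: [2.1, -1.1, 6.6]
opening: 0.003
gripper_force: 3.6
```

```bash
python3 st.py
```

```text
17.3 open 0.28349162609672646 F box [1.3 0.6 6.9] tcp box [-11.9  -1.6  50.1] rot [ 0.   0.  -0.1] tq [ 0.08 -0.01 -0.04]
```

Emit:
step_arm(delta_pos=[[0,0,0.03],[0,0,0.03],[0,0,0],[0,0,0],[0,0,0],[0,0,0],[0,0,0],[0,0,0],[0,0,0],[0,0,0]], turn=[[0,0,0],[0,0,0],[0,0,0],[0,0,0],[0,0,0],[0,0,0],[0,0,0],[0,0,0],[0,0,0],[0,0,0]], gripper=[0,0,0,0,0,0,0,0,0,0])

```text
clock: 18.3
tool_pos: [0.617, 0.1027, 0.0973]
ee_rot: [-0.337, -2.602, -0.092]
contact_force: [3.4, -2.6, 13.8]
opening: 0.005
gripper_force: 7.0
```

```bash
python3 st.py; cat > lid.py <<'E'
from plan import *
H=np.array([76,0,54.])
def lidpose(phi,psi,r=148,extra=0,y=-1.5):
    f=np.radians(phi);u=np.array([-np.cos(f),0,np.sin(f)]);n=np.array([np.sin(f),0,np.cos(f)])
    t=8+9.5*abs(np.sin(np.radians(phi-psi)))+extra
    return box(*(H+r*u+t*n+[0,y,0])), tilt(-psi)
E
python3 - <<'E'
from lid import *
from plant import sense
print((tilt(-30)[:,2]).round(3), (tilt(30)[:,2]).round(3))
p1,R1=lidpose(135,67,extra=30);print("pre",p1,R1[:,2].round(2))
P=np.array(sense()["tool_pos"])
plan([(P+RT@[0,0,-.11],RT,4),((.62,.10,.40),tilt(-20),6),((.42,.15,.42),tilt(-45),7),(p1,R1,5)])
E
```

```text
18.3 open 0.4218083130676625 F box [ 3.5  1.6 13.9] tcp box [-11.9  -1.5  50. ] rot [-0.  -0.1 -0.1] tq [ 0.23 -0.44  0.01]
[-0.  0. -1.] [-0.837  0.222 -0.5  ]
pre [0.46460522 0.14309775 0.27560753] [ 0.58 -0.15 -0.8 ]
rows 10 max 0.79 0.42
[[0.0, 0.0, -0.69], [0.0, 0.0, -0.69], [0.0, 0.0, -0.68], [0.0, 0.0, -0.69], [0.62, -0.01, -0.64], [0.58, -0.01, -0.68], [0.54, -0.01, -0.71], [0.49, 0.0, -0.74], [0.45, -0.01, -0.76], [0.41, 0.0, -0.79]]
[[0.0, 0.0, 0.0], [0.0, 0.01, 0.01], [0.0, 0.0, 0.0], [0.0, 0.01, 0.01], [0.0, -0.42, 0.0], [0.0, -0.42, 0.0], [0.0, -0.42, 0.0], [0.0, -0.41, 0.0], [0.0, -0.42, 0.0], [0.0, -0.41, 0.0]]
rows 10 max 0.76 0.55
[[0.74, -0.01, 0.06], [0.74, -0.01, 0.01], [0.74, -0.01, -0.04], [0.73, -0.01, -0.08], [0.73, -0.01, -0.13], [0.72, -0.02, -0.17], [0.7, -0.01, -0.21], [-0.03, 0.02, 0.75], [0.03, 0.02, 0.76], [0.09, 0.03, 0.75]]
[[0.0, -0.45, 0.0], [0.0, -0.45, 0.0], [0.0, -0.45, 0.0], [0.0, -0.44, 0.0], [0.0, -0.45, 0.0], [0.0, -0.44, 0.0], [0.0, -0.45, 0.0], [0.0, -0.55, 0.0], [0.0, -0.55, 0.0], [0.0, -0.55, 0.0]]
rows 2 max 0.74 0.55
[[0.14, 0.02, 0.74], [0.2, 0.03, 0.73]]
[[0.0, -0.55, 0.0], [0.0, -0.55, 0.0]]
end [0.4648 0.1432 0.2757]
```

Emit:
step_arm(delta_pos=[[0.0,0.0,-0.69],[0.0,0.0,-0.69],[0.0,0.0,-0.68],[0.0,0.0,-0.69],[0.62,-0.01,-0.64],[0.58,-0.01,-0.68],[0.54,-0.01,-0.71],[0.49,0.0,-0.74],[0.45,-0.01,-0.76],[0.41,0.0,-0.79]], turn=[[0.0,0.0,0.0],[0.0,0.01,0.01],[0.0,0.0,0.0],[0.0,0.01,0.01],[0.0,-0.42,0.0],[0.0,-0.42,0.0],[0.0,-0.42,0.0],[0.0,-0.41,0.0],[0.0,-0.42,0.0],[0.0,-0.41,0.0]], gripper=[0,0,0,0,0,0,0,0,0,0])

```text
clock: 19.3
tool_pos: [0.6188, 0.1007, 0.3975]
ee_rot: [-0.384, -2.94, -0.033]
contact_force: [0.5, 0.4, 0.5]
opening: 0.004
gripper_force: 0.0
```

```bash
python3 st.py; python3 - <<'E'
from plant import *
from h import *
T=camera("top");S=camera("scene")
for n,c in (("T",T),("S",S)): np.savez(f"{n}1.npz",**{k:np.array(v) for k,v in c.items()})
a=cv2.resize(T["img"][130:270,140:300],(640,560),interpolation=cv2.INTER_CUBIC)[:, :400]
b=cv2.resize(S["img"][120:260,262:362],(400,560),interpolation=cv2.INTER_CUBIC)
cv2.imwrite("pics/c.png",np.hstack([a,b])[:,:,::-1])
E
```

```text
19.3 open 0.31160665292664846 F box [-0.1 -0.5  0.7] tcp box [ 1.362e+02 -1.000e-01  3.111e+02] rot [  0.  -19.8   0. ] tq [-0.    0.11 -0.01]
```

View pics/c.png

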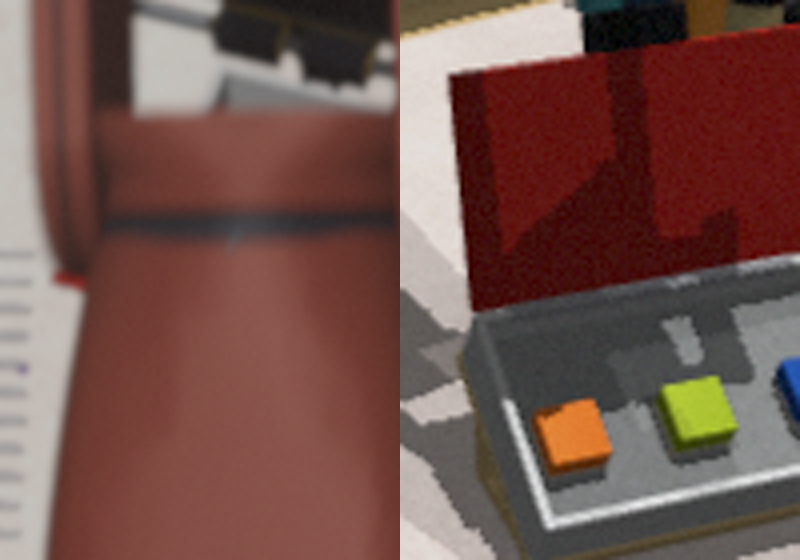

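The scene crop shows the lime pot seated in line with the orange and blue caps and at the same height, cap outwards, with the lid unmoved; in the top view the arm blocks the box. Next, go behind the lid.

Emit:
step_arm(delta_pos=[[0.74,-0.01,0.06],[0.74,-0.01,0.01],[0.74,-0.01,-0.04],[0.73,-0.01,-0.08],[0.73,-0.01,-0.13],[0.72,-0.02,-0.17],[0.7,-0.01,-0.21],[0,0,0],[0,0,0],[0,0,0]], turn=[[0.0,-0.45,0.0],[0.0,-0.45,0.0],[0.0,-0.45,0.0],[0.0,-0.44,0.0],[0.0,-0.45,0.0],[0.0,-0.44,0.0],[0.0,-0.45,0.0],[0,0,0],[0,0,0],[0,0,0]], gripper=[0,0,0,0,0,0,0,0,0,0])

```text
clock: 20.4
tool_pos: [0.4203, 0.1503, 0.4168]
ee_rot: [0.374, 2.863, -0.05]
contact_force: [0.3, -0.2, 0.8]
opening: 0.005
gripper_force: 0.0
```

```bash
python3 st.py;python3 - <<'E'
from lid import *
from plant import sense
print(np.round(sense()["tool_pos"],3),np.round(sense()["qpos"],2))
plan([(*lidpose(135,67,extra=30),8),(*lidpose(135,67,extra=30),2)])
E
```

```text
20.4 open 0.4695906600909674 F box [0.1 0.1 0.8] tcp box [323.    2.9 225.5] rot [  0.1 -44.7   0. ] tq [ 0.01 -0.1  -0.07]
[0.42  0.15  0.417] [ 0.27 -0.44  1.8  -0.13  1.56 -1.06]
rows 10 max 0.46 0.35
[[-0.02, 0.01, 0.46], [0.0, 0.02, 0.46], [0.02, 0.01, 0.46], [0.04, 0.02, 0.46], [0.07, 0.01, 0.46], [0.09, 0.02, 0.46], [0.11, 0.01, 0.45], [0.13, 0.02, 0.44], [0.0, 0.0, 0.0], [0.0, 0.0, 0.0]]
[[0.0, -0.35, 0.0], [0.0, -0.35, 0.0], [0.0, -0.35, 0.0], [0.0, -0.35, 0.0], [0.0, -0.35, 0.0], [0.0, -0.35, 0.0], [0.0, -0.35, 0.0], [-0.01, -0.34, 0.0], [0.0, 0.0, 0.0], [0.0, 0.0, 0.0]]
end [0.4647 0.1432 0.2758]
```

Emit:
step_arm(delta_pos=[[-0.02,0.01,0.46],[0.0,0.02,0.46],[0.02,0.01,0.46],[0.04,0.02,0.46],[0.07,0.01,0.46],[0.09,0.02,0.46],[0.11,0.01,0.45],[0.13,0.02,0.44],[0.0,0.0,0.0],[0.0,0.0,0.0]], turn=[[0.0,-0.35,0.0],[0.0,-0.35,0.0],[0.0,-0.35,0.0],[0.0,-0.35,0.0],[0.0,-0.35,0.0],[0.0,-0.35,0.0],[0.0,-0.35,0.0],[0,-0.34,0.0],[0.0,0.0,0.0],[0.0,0.0,0.0]], gripper=[0,0,0,0,0,0,0,0,0,0])

```text
clock: 21.4
tool_pos: [0.4645, 0.143, 0.2756]
ee_rot: [0.324, 2.48, -0.111]
contact_force: [0.1, 0.1, 0.6]
opening: 0.001
gripper_force: 0.0
```

```bash
python3 st.py;python3 - <<'E'
from lid import *
from plant import sense
print(np.round(sense()["tool_pos"],3),np.round(sense()["qpos"],2))
w=[(*lidpose(135,67),4)]+[(*lidpose(p,p/2),1) for p in np.linspace(135,0,37)[1:]]
plan(w)
E
```

```text
21.4 open 0.0928839942205451 F box [ 0.2 -0.1  0.6] tcp box [213.8  -1.4 125.5] rot [  0.2 -66.9   0.1] tq [-0.03 -0.36 -0.04]
[0.464 0.143 0.276] [ 0.4  -0.56  2.24 -0.46  0.98 -0.75]
rows 10 max 0.24 0.24
[[-0.17, 0.0, 0.07], [-0.18, 0.0, 0.07], [-0.17, 0.0, 0.07], [-0.18, 0.0, 0.07], [-0.23, 0.0, 0.08], [-0.24, 0.0, 0.08], [-0.22, 0.0, 0.09], [-0.23, 0.0, 0.1], [-0.22, 0.0, 0.11], [-0.22, 0.0, 0.11]]
[[0.0, 0.0, 0.0], [-0.01, -0.01, 0.0], [0.0, 0.0, 0.0], [-0.01, -0.01, 0.01], [0.0, 0.18, 0.0], [0.0, 0.23, 0.0], [0.0, 0.23, 0.0], [0.0, 0.24, 0.0], [0.0, 0.23, 0.0], [0.0, 0.24, 0.0]]
rows 10 max 0.22 0.24
[[-0.22, 0.0, 0.13], [-0.21, 0.0, 0.13], [-0.21, 0.0, 0.13], [-0.2, 0.0, 0.15], [-0.2, 0.0, 0.15], [-0.19, 0.0, 0.16], [-0.19, 0.0, 0.16], [-0.18, 0.0, 0.17], [-0.17, 0.0, 0.18], [-0.17, 0.0, 0.18]]
[[0.0, 0.23, 0.0], [0.0, 0.24, 0.0], [0.0, 0.23, 0.0], [0.0, 0.24, 0.0], [0.0, 0.23, 0.0], [0.0, 0.23, 0.0], [0.0, 0.24, 0.0], [0.0, 0.23, 0.0], [0.0, 0.24, 0.0], [0.0, 0.23, 0.0]]
rows 10 max 0.23 0.24
[[-0.16, 0.0, 0.19], [-0.16, 0.0, 0.2], [-0.15, 0.0, 0.2], [-0.14, 0.0, 0.2], [-0.14, 0.0, 0.21], [-0.13, 0.0, 0.22], [-0.12, 0.0, 0.21], [-0.11, 0.0, 0.23], [-0.11, 0.0, 0.22], [-0.09, 0.0, 0.23]]
[[0.0, 0.24, 0.0], [0.0, 0.23, 0.0], [0.0, 0.23, 0.0], [0.0, 0.24, 0.0], [0.0, 0.23, 0.0], [0.0, 0.24, 0.0], [0.0, 0.23, 0.0], [0.0, 0.24, 0.0], [0.0, 0.23, 0.0], [0.0, 0.24, 0.0]]
rows 10 max 0.25 0.24
[[-0.09, 0.0, 0.24], [-0.08, 0.0, 0.23], [-0.08, 0.0, 0.24], [-0.06, 0.0, 0.25], [-0.06, 0.0, 0.24], [-0.05, 0.0, 0.24], [-0.04, 0.0, 0.25], [-0.03, 0.0, 0.25], [-0.02, 0.0, 0.25], [-0.01, 0.0, 0.25]]
[[0.0, 0.23, 0.0], [0.0, 0.23, 0.0], [0.0, 0.24, 0.0], [0.0, 0.23, 0.0], [0.0, 0.24, 0.0], [0.0, 0.23, 0.0], [0.01, 0.24, 0.0], [0.0, 0.23, 0.0], [0.0, 0.23, 0.0], [0.0, 0.24, 0.0]]
end [0.673  0.0876 0.0777]
```

Emit:
step_arm(delta_pos=[[-0.17,0.0,0.07],[-0.18,0.0,0.07],[-0.17,0.0,0.07],[-0.18,0.0,0.07],[-0.23,0.0,0.08],[-0.24,0.0,0.08],[-0.22,0.0,0.09],[-0.23,0.0,0.1],[-0.22,0.0,0.11],[-0.22,0.0,0.11]], turn=[[0.0,0.0,0.0],[0,0,0.0],[0.0,0.0,0.0],[0,0,0],[0.0,0.18,0.0],[0.0,0.23,0.0],[0.0,0.23,0.0],[0.0,0.24,0.0],[0.0,0.23,0.0],[0.0,0.24,0.0]], gripper=[0,0,0,0,0,0,0,0,0,0])

```text
clock: 22.4
tool_pos: [0.5486, 0.1207, 0.2939]
ee_rot: [0.349, 2.667, -0.082]
contact_force: [-2.0, 0.4, -0.9]
opening: 0.006
gripper_force: 0.9
```

```bash
python3 st.py
```

```text
22.4 open 0.5140098290466288 F box [ 1.3  0.1 -1.8] tcp box [147.6  -1.5 184.9] rot [  0.1 -56.1   0. ] tq [ 0.   -0.65  0.04]
```

Emit:
step_arm(delta_pos=[[-0.22,0.0,0.13],[-0.21,0.0,0.13],[-0.21,0.0,0.13],[-0.2,0.0,0.15],[-0.2,0.0,0.15],[-0.19,0.0,0.16],[-0.19,0.0,0.16],[-0.18,0.0,0.17],[-0.17,0.0,0.18],[-0.17,0.0,0.18]], turn=[[0.0,0.23,0.0],[0.0,0.24,0.0],[0.0,0.23,0.0],[0.0,0.24,0.0],[0.0,0.23,0.0],[0.0,0.23,0.0],[0.0,0.24,0.0],[0.0,0.23,0.0],[0.0,0.24,0.0],[0.0,0.23,0.0]], gripper=[0,0,0,0,0,0,0,0,0,0])

```text
clock: 23.4
tool_pos: [0.6374, 0.0971, 0.2596]
ee_rot: [0.391, 2.988, -0.026]
contact_force: [-1.1, 0.1, -0.2]
opening: 0.004
gripper_force: 0.7
```

```bash
python3 st.py
```

```text
23.4 open 0.38906106919010836 F box [ 0.9  0.2 -0.7] tcp box [ 50.9  -1.4 201.1] rot [  0.  -37.4   0. ] tq [-0.01 -0.38  0.01]
```

Emit:
step_arm(delta_pos=[[-0.16,0.0,0.19],[-0.16,0.0,0.2],[-0.15,0.0,0.2],[-0.14,0.0,0.2],[-0.14,0.0,0.21],[-0.13,0.0,0.22],[-0.12,0.0,0.21],[-0.11,0.0,0.23],[-0.11,0.0,0.22],[-0.09,0.0,0.23]], turn=[[0.0,0.24,0.0],[0.0,0.23,0.0],[0.0,0.23,0.0],[0.0,0.24,0.0],[0.0,0.23,0.0],[0.0,0.24,0.0],[0.0,0.23,0.0],[0.0,0.24,0.0],[0.0,0.23,0.0],[0.0,0.24,0.0]], gripper=[0,0,0,0,0,0,0,0,0,0])

```text
clock: 24.4
tool_pos: [0.6862, 0.084, 0.1755]
ee_rot: [-0.382, -2.92, -0.038]
contact_force: [-0.5, -0.3, 1.1]
opening: 0.003
gripper_force: 0.5
```

```bash
python3 st.py; python3 - <<'E'
from lid import *
from plant import sense
print(np.round(sense()["qpos"],2))
plan([(*lidpose(p,p/2),1) for p in np.linspace(37.5,3,10)])
E
```

```text
24.4 open 0.2517177699233812 F box [0.9 0.4 0.7] tcp box [-35.   -1.2 153.5] rot [  0.  -18.7   0. ] tq [ 0.01 -0.01  0.03]
[-0.02  0.56  1.18  0.05  1.59 -1.33]
rows 10 max 0.26 0.24
[[0.01, 0.01, 0.01], [-0.09, 0.0, 0.24], [-0.08, 0.0, 0.24], [-0.08, 0.0, 0.25], [-0.06, 0.0, 0.25], [-0.06, 0.0, 0.25], [-0.05, 0.0, 0.25], [-0.03, 0.0, 0.25], [-0.03, 0.0, 0.25], [-0.03, 0.0, 0.26]]
[[0.0, -0.01, 0.0], [0.0, 0.24, 0.0], [0.0, 0.24, 0.0], [0.0, 0.24, 0.0], [0.0, 0.24, 0.0], [0.0, 0.24, 0.0], [0.0, 0.24, 0.0], [0.0, 0.24, 0.0], [0.0, 0.24, 0.0], [0.0, 0.24, 0.0]]
end [0.6765 0.0869 0.0848]
```

Emit:
step_arm(delta_pos=[[0,0,0],[-0.09,0.0,0.24],[-0.08,0.0,0.24],[-0.08,0.0,0.25],[-0.06,0.0,0.25],[-0.06,0.0,0.25],[-0.05,0.0,0.25],[-0.03,0.0,0.25],[-0.03,0.0,0.25],[-0.03,0.0,0.2]], turn=[[0,0,0],[0.0,0.24,0.0],[0.0,0.24,0.0],[0.0,0.24,0.0],[0.0,0.24,0.0],[0.0,0.24,0.0],[0.0,0.24,0.0],[0.0,0.24,0.0],[0.0,0.24,0.0],[0.0,0.24,0.0]], gripper=[0,0,0,0,0,0,0,0,0,0])

```text
clock: 25.4
tool_pos: [0.6776, 0.0866, 0.0879]
ee_rot: [-0.343, -2.624, -0.087]
contact_force: [-0.2, -0.6, 2.3]
opening: 0.003
gripper_force: 0.6
```

```bash
python3 st.py
```

```text
25.4 open 0.289769480794546 F box [1.2 0.6 2. ] tcp box [-71.   -1.5  73.2] rot [-0.  -1.5  0. ] tq [-0.03  0.2  -0.02]
```

Emit:
step_arm(delta_pos=[[0,0,0.06],[0,0,0.06],[0,0,0.06],[0,0,0.05],[0,0,0.04],[0,0,0.03],[0,0,0.03],[0,0,0],[0,0,0],[0,0,0]], turn=[[0,0.1,0],[0,0.09,0],[0,0,0],[0,0,0],[0,0,0],[0,0,0],[0,0,0],[0,0,0],[0,0,0],[0,0,0]], gripper=[0,0,0,0,0,0,0,0,0,0])

```text
clock: 26.4
tool_pos: [0.6718, 0.0882, 0.0784]
ee_rot: [-0.34, -2.601, -0.091]
contact_force: [2.7, -1.3, 5.8]
opening: 0.004
gripper_force: 3.6
```

```bash
python3 st.py
```

```text
26.4 open 0.3416601105615531 F box [0.4 0.6 6.5] tcp box [-70.5  -1.6  62. ] rot [-0.  -0.1  0. ] tq [ 0.12  0.17 -0.04]
```

Emit:
step_arm(delta_pos=[[0,0,0.03],[0,0,0.03],[0,0,0.03],[0,0,0],[0,0,0],[0,0,0],[0,0,0],[0,0,0],[0,0,0],[0,0,0]], turn=[[0,0,0],[0,0,0],[0,0,0],[0,0,0],[0,0,0],[0,0,0],[0,0,0],[0,0,0],[0,0,0],[0,0,0]], gripper=[0,0,0,0,0,0,0,0,0,0])

```text
clock: 27.4
tool_pos: [0.6718, 0.0882, 0.0783]
ee_rot: [-0.341, -2.605, -0.091]
contact_force: [5.1, -3.1, 15.7]
opening: 0.006
gripper_force: 8.2
```

```bash
python3 st.py
```

```text
27.4 open 0.48265109810858736 F box [ 2.9  1.7 16.4] tcp box [-70.6  -1.7  61.8] rot [-0.1 -0.3  0. ] tq [ 0.25 -0.21  0.07]
```

Emit:
step_arm(delta_pos=[[0,0,-0.1],[0,0,-0.3],[0,0,-0.7],[0,0,-0.7],[0,0,-0.7],[0,0,-0.5],[0,0,0],[0,0,0],[0,0,0],[0,0,0]], turn=[[0,0,0],[0,0,0],[0,0,0],[0,0,0],[0,0,0],[0,0,0],[0,0,0],[0,0,0],[0,0,0],[0,0,0]], gripper=[0,0,0,0,0,0,0,0,0,0])

```text
clock: 28.4
tool_pos: [0.726, 0.0738, 0.1752]
ee_rot: [-0.339, -2.594, -0.09]
contact_force: [0.2, 0.5, 0.2]
opening: 0.003
gripper_force: 0.0
```

```bash
python3 st.py; python3 - <<'E'
from plant import *
import cv2
cv2.imwrite("pics/f.png",camera("scene")["img"][:,:,::-1])
E
```

```text
28.4 open 0.2300229864570737 F box [ 0.1 -0.6  0.2] tcp box [-70.7  -1.6 173.8] rot [0.1 0.3 0. ] tq [-0.03  0.33 -0.01]
```

View pics/f.png

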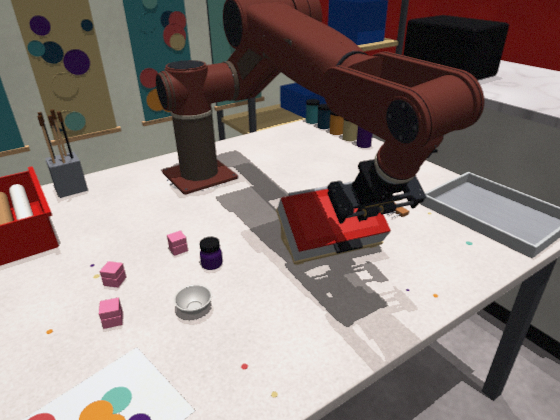

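The red lid lies shut on the box at (335,220). The jar (210,252), bowl (193,302) and pink pots have not moved, and the arm is clear.

```bash
python3 -c "
from plant import *
print(finish_job())"
```

```text
the job is handed in; nothing more can be done
None
```

The lime-capped pot is fully home in the well, cap outwards, the red lid is shut, and the job is handed in at about 28 s; the jar and bowl look unmoved, but the arm hid most of the comb in the last picture.

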